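# Gauge the lab's sleeves and sort them

## Task

Take the orange dust cap off the plug gauge and stand it on the cork pad. Then test the sleeves from the rack pegs one by one, in the order blue, yellow, silver (whichever are there): lift each off its peg, slide it over the gauge pin as far as it will go, and stand it upright in the green tray if it goes down to the gauge base or in the red tray if it stops on the cone. Finally put the cap back over the gauge pin, fully down, and leave the other things on the bench alone.

Things in the scene. Friction and masses are not known exactly. Their poses are not given: they have to be found in the camera images.
- gauge: Stepped plug gauge, fixed to the bench, upright. Grey round base 80 mm across and 20 mm high; on it a steel pin: gauging part 20 mm diameter from 20 to 65 mm above the bench, a 45-degree cone from 65 to 69 mm, then a slim nose 12 mm diameter up to 97 mm. Origin: centre of the base's underside; z up.
- gauge_seat (a point): Point on the pin's axis at the top face of the gauge base (20 mm above the bench), where a sleeve that fits comes to rest. z up.
- cap: Orange plastic dust cap over the gauge pin at the start, standing on the gauge base: closed-top round tube, 40 mm outer diameter, 90 mm high, 32 mm inside diameter, 84 mm deep, open below, 60 g or so. Origin: centre of its open lower rim; z up. Grip its sides from above.
- cork_pad: Round cork pad on the bench, fixed, 90 mm across, 5 mm thick. Origin: centre of its underside.
- rack: Fixed grey storage rack: slab 155 (x) by 235 (y) mm, 15 mm thick, with six upright steel pegs, 10 mm diameter, reaching 50 mm above the slab, at x = -40 and +40 mm, y = -80, 0 and +80 mm. Origin: centre of the slab's underside. Some pegs are empty.
- sleeve_blue_1: A blue metal sleeve (tube), outer diameter 38 mm, 80 mm long, about 170 g, at first upright on a rack peg, lower end on the slab. At most one blue sleeve is present; None if absent. Bore 23 mm (goes down to the gauge base) or 17 mm (stops on the cone, lower end about 46 mm above the base): the gauge shows which. Origin: centre of its lower end; z up the bore.
- sleeve_blue_2: A blue metal sleeve (tube), outer diameter 38 mm, 80 mm long, about 170 g, at first upright on a rack peg, lower end on the slab. At most one blue sleeve is present; None if absent. Bore 23 mm (goes down to the gauge base) or 17 mm (stops on the cone, lower end about 46 mm above the base): the gauge shows which. Origin: centre of its lower end; z up the bore.
- sleeve_yellow_1: A yellow metal sleeve (tube), outer diameter 38 mm, 80 mm long, about 170 g, at first upright on a rack peg, lower end on the slab. At most one yellow sleeve is present; None if absent. Bore 23 mm (goes down to the gauge base) or 17 mm (stops on the cone, lower end about 46 mm above the base): the gauge shows which. Origin: centre of its lower end; z up the bore.
- sleeve_yellow_2: A yellow metal sleeve (tube), outer diameter 38 mm, 80 mm long, about 170 g, at first upright on a rack peg, lower end on the slab. At most one yellow sleeve is present; None if absent. Bore 23 mm (goes down to the gauge base) or 17 mm (stops on the cone, lower end about 46 mm above the base): the gauge shows which. Origin: centre of its lower end; z up the bore.
- sleeve_silver_1: A silver metal sleeve (tube), outer diameter 38 mm, 80 mm long, about 170 g, at first upright on a rack peg, lower end on the slab. At most one silver sleeve is present; None if absent. Bore 23 mm (goes down to the gauge base) or 17 mm (stops on the cone, lower end about 46 mm above the base): the gauge shows which. Origin: centre of its lower end; z up the bore.
- sleeve_silver_2: A silver metal sleeve (tube), outer diameter 38 mm, 80 mm long, about 170 g, at first upright on a rack peg, lower end on the slab. At most one silver sleeve is present; None if absent. Bore 23 mm (goes down to the gauge base) or 17 mm (stops on the cone, lower end about 46 mm above the base): the gauge shows which. Origin: centre of its lower end; z up the bore.
- tray_green: Loose open green plastic tray for what fits, 100 (x) by 200 (y) mm outside, 25 mm high, walls and floor 4 to 5 mm, 0.5 kg. Origin: centre of its underside; it may get knocked aside.
- tray_green_in (a point): Centre of the inner floor of the green tray, axes as the tray.
- tray_red: Loose open red plastic tray for what does not fit, 100 (x) by 200 (y) mm outside, 25 mm high, walls and floor 4 to 5 mm, 0.5 kg. Origin: centre of its underside; it may get knocked aside.
- tray_red_in (a point): Centre of the inner floor of the red tray, axes as the tray.
- weight: Brass weight, 44 mm across, 46 mm high, bystander; to be left alone.
- tape: Yellow tape ring, 70 mm across, 20 mm high, bystander, None if absent; to be left alone.
- screwdriver: Screwdriver lying on the bench, bystander; to be left alone.
- eraser: White eraser 60 by 25 by 14 mm, bystander; to be left alone.
- jar: Small jar 50 mm across, 60 mm high, bystander; to be left alone.
- disc_mass: Dark steel disc 60 mm across, 22 mm high, bystander; to be left alone.
There are look-alikes about, which are no part of the job. Leave any pink look-alike of the sleeve_yellow_1 alone.

How it is judged:
By the outcome, as a careful person would: the job done as asked, in the order asked, and still so for the second after the job is handed in, with the robot touching nothing.
Of sleeve_blue_1, sleeve_blue_2 only 1 to 1 are there at a start; the rules pass over those that are not, and their reading is None.
Of sleeve_yellow_1, sleeve_yellow_2 only 1 to 1 are there at a start; the rules pass over those that are not, and their reading is None.
Of sleeve_silver_1, sleeve_silver_2, tape only 1 to 1 are there at a start; the rules pass over those that are not, and their reading is None.
At some moment in a run one of tray_green, tray_red may be knocked a few centimetres aside while the robot is not near it.
It also fails if it takes over 210 s, if anything falls off the work surface, if the arm or the gripper's body presses on something with over 40 N, if the wrist force passes 120 N, or if a joint passes its speed limit or range.

## Robot

A 6-joint arm with a two-finger parallel gripper is mounted at the origin on the work surface. World frame = base frame: x ahead of the robot, y to its left, z up, the work surface at z = 0. Lengths are in m, angles in degrees, forces in N, time in s.
With the tool pointing down it reaches from about 0.35 to 0.925 m from the base axis. Payload 6.4 kg.
Tool frame: the origin (TCP) lies at the centre of the arm's flange, where the gripper is bolted on; the fingertips stand 173 mm ahead of it and the grasp point (between the pads) lies 155 mm ahead of it; z points along the fingers, y is the line along which they close (so a half turn about z gives the same grasp; the last joint's range is limited). The gripper opens to 85 mm and grips with 20 to 120 N. Pads are 22 mm wide; open, the fingers measure 114 mm over their backs; the gripper's body (76 mm by 85 mm) begins 54 mm behind the grasp point. The pads swing forward as they close: fully open they stand 13 mm farther back than shut.
Start: joints at [67.145, 14.043, 89.255, -0, 76.702, -9.975], TCP at [0.145, 0.634, 0.405] pointing down, gripper open.
Joint ranges: [-179.41, 179.41], [-58.25, 129.5], [7.25, 145.43], [-54.29, 234.29], [11.92, 165.04], [-157.13, 157.13]. Speed limits (degrees/s): [147.25, 147.25, 180, 180, 180, 180].

## Interface

Orientations are given as [roll, pitch, yaw] about the fixed x, y, z axes, in that order (R = Rz(yaw) Ry(pitch) Rx(roll)).
In Python, from cell import * gives the robot as it stands.
- The arm moves only by the tool servo_tool, never from a script. Its argument "commands" is a list of rows, each an object with "offset": the shift along the tool's x, y, z in cm, a list of three; "turn": the turn about the tool's z in rad; "fingers": the finger opening in cm, from 0 to 8.54. In form: [{"offset": [dx, dy, dz], "turn": turn, "fingers": fingers}, ...]. A call has 1 to 12 rows; each row is the pose to reach, as a shift and turn from the pose commanded when the call began, along the tool's axes at that moment; what a row does not reach only later rows make up. A row lasts 1/8 s, in which the tool goes at most 62.5 mm and 10.7 degrees, less where a joint would pass 70% of its speed; a pose out of reach is approached as far as the arm can. A call with a gripper value outside its range is refused whole. The fingers move at their own pace and stop on an object; the grip force is fixed at half the most. Time passes only in rows, so rows that repeat a pose let the fingers close. It gives the time, the measured TCP pose, the force, the opening and the grip force at its end, in the units of the state.
- get_obs(): the state, without advancing time (a new reading comes with each control period).
- get_image(name): name is "side" or "top" or "wrist"; returns a dict with "image" (400x640x3 uint8, red, green, blue), "fx", "fy", "cx", "cy" (pixels), "position" and "orientation" of the camera in the world. Camera axes: x right, y down, z forward; pixel columns grow to the right and rows downward; lengths in m; the calibration is good to about 2 mm. The wrist camera is an equidistant fisheye: a pixel r from the principal point sees the ray r / f radians off the axis. A picture is of the moment at which its call begins. There is no depth.
- close_job(): hands the job in; it is judged then, once.
Trained networks look in the newest picture that a camera, given by its name, has taken for a name from the list of things; names that differ only in an ending like _2 or _b are one class to them, and where a whole thing is asked for, a point or a joint stands for the part that bears it (a point fixed in the world has none). Each returns a list of dicts, best first, with "p" (0 to 1); they miss things now and then, are a little off and sometimes report something else, mostly with a low value. They report only what shows in the picture. A call takes as long as a camera call. They do not tell look-alikes from the thing itself.
- trace(thing, camera): "region" (400x640 bool, what is visible of it) and "rect" ([left, top, width, height] in pixels, round what is visible of it).
The state is a dict: "t": time; "q": joint angles; "qvel": joint speeds; "joint_efforts": joint torques, N m; "position": TCP position; "tcp_rot": TCP orientation; "contact_force": force on the tool from outside, world axes, zero at the start; "moment": the same for the moment, N m; "grip_width": finger opening in m; "grasp_force": force on a finger pad.
Only numpy, scipy, OpenCV 4.12 (cv2) and the standard library are available. Lean on these libraries where they do the work, as an engineer would, in place of code of your own. Each camera call takes 0.05 s, during which the arm holds its last target. There are 200 camera calls.

## Working session

There is one attempt and no reset: what is moved stays moved. The work goes in short steps, Python scripts to look and compute and a tool call to move; the robot and the scene stay as the last step left them, time stands still between calls to the robot, and variables do not carry over. Pictures are saved under pics/ and viewed, at most 14 in all, crops included, and the job is handed in when it is done.

Besides the shell and the picture viewer there is one more tool, called after ">>>" in YAML: its name, and indented under it one key for each argument. servo_tool: Moves the arm, as the interface text tells. Its arguments: {"type":"object","properties":{"commands":{"type":"array"}},"required":["commands"]}

```bash
mkdir -p pics; ls
python3 - <<'E'
from cell import *
import cv2
for n in ("top","side"):
    d=get_image(n); cv2.imwrite(f"pics/{n}0.png",d["image"][:,:,::-1])
    print(n,{k:v for k,v in d.items() if k!="image"})
o=get_obs(); print(o)
E
```

```text
pics
top {'fx': 424.0679583503684, 'fy': 424.0679583503684, 'cx': 327.5132477195001, 'cy': 195.36482600811968, 'position': array([ 0.42659879, -0.0097364 ,  1.17251574]), 'orientation': array([-174.20626968,    0.80712749,  -91.60023108])}
side {'fx': 388.0211983816824, 'fy': 388.0211983816824, 'cx': 319.6902283785537, 'cy': 204.39736796428213, 'position': array([ 0.17852164, -0.5605647 ,  0.70410265]), 'orientation': array([-134.0911487 ,    0.72581411,  -34.92924655])}
{'t': 0.1, 'q': array([ 6.71447473e+01,  1.40808471e+01,  8.93185015e+01,  4.56865063e-04,
        7.67022681e+01, -9.97622041e+00]), 'qvel': array([ 0.00338587, -0.08196846, -0.16423752,  0.02868893,  0.04280003,
       -0.09247245]), 'joint_efforts': array([-6.13332832e-04, -4.30664814e+01, -3.27129865e+01, -9.86770738e-05,
        2.81921974e-03,  4.53589763e-06]), 'position': array([0.14480521, 0.63345586, 0.40367671]), 'tcp_rot': array([-1.79899997e+02, -1.80417017e-02,  1.67120847e+02]), 'contact_force': array([-0.085209  , -0.0553821 , -0.57855058]), 'moment': array([ 0.05383503, -0.02020192, -0.05013679]), 'grasp_force': 0.0, 'grip_width': 0.08532923750179562}
```

View pics/top0.png

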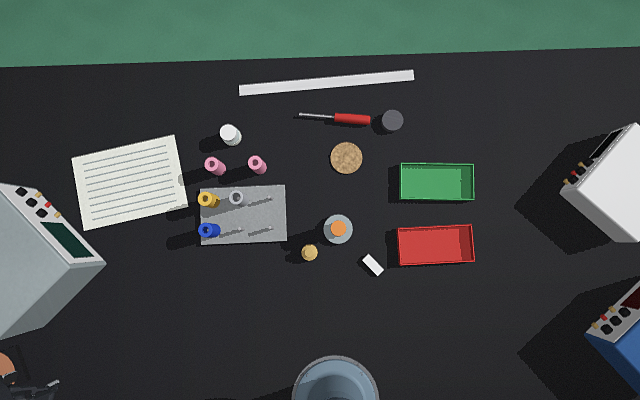

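View pics/side0.png

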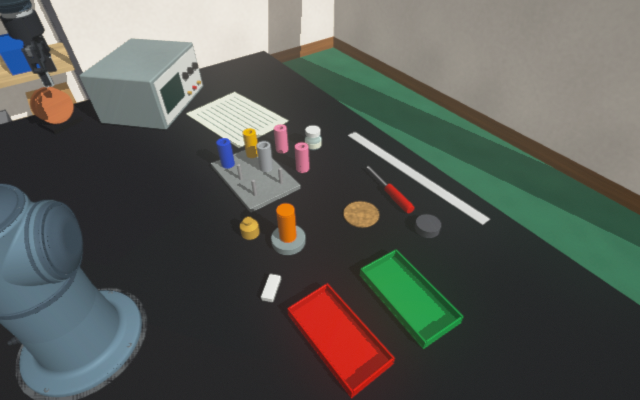

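Top view: cap (338,229), cork (346,157), rack slab about (243,214), with blue (208,230), yellow (207,199) and silver (237,197) on it. Two pink look-alikes, (214,165) and (257,164), stand off the rack, with the white jar at (230,135) and brass weight at (309,252). The green tray is at (437,182), red at (436,245). The side view agrees.

```bash
cat > h.py <<'E'
from cell import *
import numpy as np, cv2
from scipy.spatial.transform import Rotation as R
from scipy.optimize import minimize
CAM={}
def cam(n):
    d=get_image(n); d["R"]=R.from_euler("xyz",d["orientation"],degrees=True).as_matrix(); CAM[n]=d; return d
def proj(d,P,fish=False):
    p=(np.asarray(P,float)-d["position"])@d["R"]
    if fish:
        r=np.hypot(p[:,0],p[:,1])+1e-12; th=np.arctan2(r,p[:,2])
        uv=p[:,:2]/r[:,None]*th[:,None]
    else: uv=p[:,:2]/p[:,2:]
    return uv*[d["fx"],d["fy"]]+[d["cx"],d["cy"]]
def ray(d,u,v,z):
    r=d["R"]@np.array([(u-d["cx"])/d["fx"],(v-d["cy"])/d["fy"],1]); s=(z-d["position"][2])/r[2]
    return d["position"]+s*r
A=np.linspace(0,2*np.pi,48,endpoint=False)
def cyl(r,z0,z1):
    c=np.c_[r*np.cos(A),r*np.sin(A)]
    return np.vstack([np.c_[c,0*A+z0],np.c_[c,0*A+z1]])
def box(a,b,z0,z1): return np.array([[i*a/2,j*b/2,z] for i in(-1,1) for j in(-1,1) for z in(z0,z1)])
def put(S,x,y,w=0): return S@R.from_euler("z",w,degrees=True).as_matrix().T+[x,y,0]
def fit(S,masks,p0,fish=False):
    """pose (x,y[,yaw]) whose silhouette best overlaps the masks {cam:mask}"""
    K=4
    M={n:cv2.resize(m.astype(np.uint8),None,fx=K,fy=K,interpolation=cv2.INTER_LINEAR) for n,m in masks.items()}
    def cost(p):
        t=0
        for n,m in M.items():
            uv=(proj(CAM[n],put(S,*p),n=="wrist")+.5)*K
            im=np.zeros_like(m); cv2.fillConvexPoly(im,cv2.convexHull(np.round(uv*16).astype(np.int32)),1,shift=4)
            t+=1-(im&m).sum()/max(1,(im|m).sum())
        return t/len(M)
    sim=np.array([p0]+[np.add(p0,np.eye(len(p0))[i]*(.02 if i<2 else 6)) for i in range(len(p0))])
    r=minimize(cost,p0,method="Nelder-Mead",options=dict(initial_simplex=sim,xatol=1e-4,fatol=1e-5))
    return r.x,r.fun
def go(x,y,z,yaw=None):
    """offset cm and turn rad from the measured pose to flange target; z is GRASP POINT height"""
    o=get_obs(); T=R.from_euler("xyz",o["tcp_rot"],degrees=True)
    d=T.inv().apply(np.array([x,y,z+.155])-o["position"])*100
    t=0 if yaw is None else -((yaw-o["tcp_rot"][2]+90)%180-90)
    return np.round(d,2),round(np.radians(t),3)
E
python3 - <<'E'
from h import *
for n in("top","side"): cam(n)
T=dict(cap=(cyl(.02,.02,.11),1),cork_pad=(cyl(.045,0,.005),1),sleeve_blue_1=(cyl(.019,.015,.095),1),sleeve_yellow_1=(cyl(.019,.015,.095),1),sleeve_silver_1=(cyl(.019,.015,.095),1),tray_green=(box(.1,.2,0,.025),0),tray_red=(box(.1,.2,0,.025),0),rack=(box(.155,.235,0,.015),0),gauge=(cyl(.04,0,.02),1))
for k,(S,rd) in T.items():
    tr={n:trace(k,n) for n in CAM}
    for n in tr: print(k,n,[(round(float(t["p"]),2),list(map(int,t["rect"]))) for t in tr[n][:3]])
    for use in (["top"],["side"],["top","side"]):
        ms={n:tr[n][0]["region"] for n in use if tr[n]}
        if not ms: continue
        n0=list(ms)[0]; v,u=np.nonzero(ms[n0]); g=ray(CAM[n0],u.mean(),v.mean(),S[:,2].mean())
        best=min((fit(S,ms,[g[0],g[1]]+([] if rd else [w])) for w in ([0] if rd else [-12,0,12])),key=lambda r:r[1])
        print("  ",use,np.round(best[0],4),round(best[1],3))
E
```

```text
cap top [(0.72, [331, 218, 11, 16])]
cap side [(0.9, [275, 204, 23, 36])]
   ['top'] [ 0.4539 -0.0209] 0.066
   ['side'] [ 0.4536 -0.0209] 0.052
   ['top', 'side'] [ 0.4538 -0.0209] 0.06
cork_pad top [(0.8, [328, 141, 32, 31])]
cork_pad side [(0.96, [343, 204, 34, 24]), (0.64, [289, 286, 106, 108])]
   ['top'] [ 0.6505 -0.0497] 0.054
   ['side'] [ 0.6511 -0.0491] 0.063
   ['top', 'side'] [ 0.6505 -0.0494] 0.06
sleeve_blue_1 top [(0.51, [197, 224, 22, 11])]
sleeve_blue_1 side [(0.7, [217, 135, 17, 33]), (0.34, [272, 227, 32, 26])]
   ['top'] [0.4586 0.317 ] 0.106
   ['side'] [0.4589 0.3171] 0.112
   ['top', 'side'] [0.4586 0.3174] 0.108
sleeve_yellow_1 top [(0.7, [205, 158, 19, 16]), (0.51, [201, 191, 21, 20]), (0.5, [247, 157, 19, 15])]
sleeve_yellow_1 side [(0.89, [270, 124, 17, 28]), (0.63, [295, 143, 11, 30]), (0.55, [245, 125, 13, 31])]
   ['top'] [0.6272 0.3   ] 0.124
   ['side'] [0.6211 0.288 ] 0.115
   ['top', 'side'] [0.6266 0.2992] 0.17
sleeve_silver_1 top [(0.81, [228, 190, 19, 17]), (0.68, [197, 190, 23, 20])]
sleeve_silver_1 side [(0.71, [260, 139, 13, 31])]
   ['top'] [0
[... 241 characters left out ...]
  -22.9674] 0.741
tray_red top [(0.95, [396, 223, 77, 44])]
tray_red side [(0.83, [289, 285, 105, 110])]
   ['top'] [ 0.4031 -0.2825  1.5409] 0.024
   ['side'] [ 0.404  -0.2815  1.245 ] 0.024
   ['top', 'side'] [ 0.4035 -0.282   1.5494] 0.025
rack top [(0.71, [200, 186, 86, 60])]
rack side [(0.88, [210, 152, 86, 60]), (0.62, [360, 250, 105, 96]), (0.43, [289, 283, 101, 112])]
   ['top'] [0.4995 0.2381 1.0627] 0.185
   ['side'] [0.5003 0.2387 1.363 ] 0.205
   ['top', 'side'] [0.4995 0.2382 1.4164] 0.196
gauge top [(0.62, [321, 212, 32, 30])]
gauge side [(0.83, [271, 224, 32, 28])]
   ['top'] [ 0.4525 -0.0218] 0.408
   ['side'] [ 0.4534 -0.0206] 0.364
   ['top', 'side'] [ 0.4528 -0.0213] 0.387
```

Candidates for the cap: the orange cap (338,229), the brass weight (309,252) and an orange ball off the bench at (5,365). I choose (338,229). Candidates for the yellow sleeve: (207,199) on the rack, and the pinks at (214,165) and (257,164). I choose (207,199). A close crop checks both.

Run:
```python
from h import *
for n in("top","side"): cam(n)
a=CAM["top"]["image"][130:270,180:380]; b=CAM["side"]["image"][110:260,200:400]
cv2.imwrite("pics/crop1.png",np.hstack([cv2.resize(a,(400,300),interpolation=2),cv2.resize(b,(400,300),interpolation=2)])[:,:,::-1])
S=cyl(.019,.015,.095)
ms={}
for n,c in(("top",(207,199)),("side",(250,140))):
    for t in trace("sleeve_yellow_1",n):
        r=t["rect"]
        if r[0]<=c[0]<=r[0]+r[2] and r[1]<=c[1]<=r[1]+r[3]: ms[n]=t["region"];break
print(fit(S,ms,[.5376,.319]))
hs=cv2.cvtColor(CAM["top"]["image"],cv2.COLOR_RGB2HSV); hs2=cv2.cvtColor(CAM["side"]["image"],cv2.COLOR_RGB2HSV)
f=lambda h:cv2.inRange(h,(45,120,50),(75,255,255))>0
def big(m):
    n,l,s,_=cv2.connectedComponentsWithStats(m.astype(np.uint8)); return l==1+np.argmax(s[1:,4])
print("green",fit(box(.1,.2,0,.025),{"top":big(f(hs)),"side":big(f(hs2))},[.58,-.28,0]))
print(go(.4538,-.0209,.20,90), go(.4538,-.0209,.092,90), get_obs()["t"])
```

```text
(array([0.53754825, 0.31906714]), np.float64(0.08360630736872282))
green (array([ 0.57611805, -0.29428406, -2.31535342]), np.float64(0.03782157322144014))
(array([-44.71, -56.92,   4.97]), np.float64(1.346)) (array([-44.71, -56.92,  15.77]), np.float64(1.346)) 1.3
```

View pics/crop1.png

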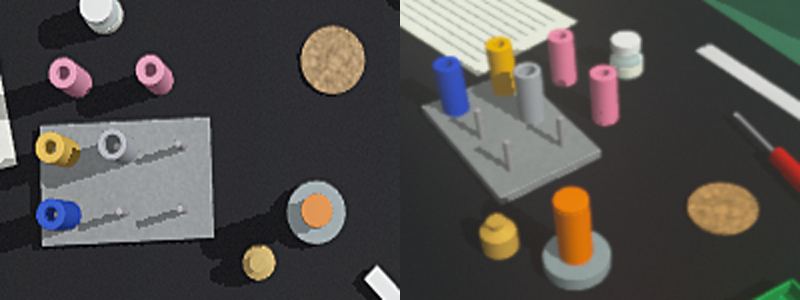

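The crop shows the orange cap on its grey base, and the yellow, blue and silver sleeves on rack pegs. The pinks stand off the rack, so the choices hold.

>>> servo_tool:
  commands:
    - {"offset":[-44.7,-56.9,5],"turn":1.346,"fingers":6.5}
    - {"offset":[-44.7,-56.9,5],"turn":1.346,"fingers":6.5}
    - {"offset":[-44.7,-56.9,5],"turn":1.346,"fingers":6.5}
    - {"offset":[-44.7,-56.9,5],"turn":1.346,"fingers":6.5}
    - {"offset":[-44.7,-56.9,5],"turn":1.346,"fingers":6.5}
    - {"offset":[-44.7,-56.9,5],"turn":1.346,"fingers":6.5}
    - {"offset":[-44.7,-56.9,5],"turn":1.346,"fingers":6.5}
    - {"offset":[-44.7,-56.9,5],"turn":1.346,"fingers":6.5}
    - {"offset":[-44.7,-56.9,5],"turn":1.346,"fingers":6.5}
    - {"offset":[-44.7,-56.9,5],"turn":1.346,"fingers":6.5}
    - {"offset":[-44.7,-56.9,5],"turn":1.346,"fingers":6.5}
    - {"offset":[-44.7,-56.9,5],"turn":1.346,"fingers":6.5}

```text
t: 2.8
position: [0.4545, -0.0233, 0.3549]
tcp_rot: [180.0, 0.0, 89.8]
contact_force: [0.5, 1.3, -0.4]
grip_width: 0.0646
grasp_force: 0.0
```

>>> servo_tool:
  commands:
    - {"offset":[0,0,0],"turn":0,"fingers":6.5}
    - {"offset":[0,0,0],"turn":0,"fingers":6.5}
    - {"offset":[0,0,0],"turn":0,"fingers":6.5}

```text
t: 3.18
position: [0.4534, -0.0196, 0.3547]
tcp_rot: [180.0, -0.0, 90.1]
contact_force: [0.3, -0.3, -0.4]
grip_width: 0.0647
grasp_force: 0.0
```

Run:
```python
from h import *
d=cam("wrist"); cv2.imwrite("pics/w1.png",d["image"][:,:,::-1]); print({k:v for k,v in d.items() if k not in("image","R")})
o=get_obs(); print(o["t"],o["position"],o["tcp_rot"],o["q"])
t=trace("cap","wrist"); print([(a["p"],a["rect"]) for a in t])
if t: print(fit(cyl(.02,.02,.11),{"wrist":t[0]["region"]},[.4538,-.0209]))
print(go(.4538,-.0209,.095,90))
```

```text
{'fx': 309.70691628693146, 'fy': 309.70691628693146, 'cx': 322.4100557926165, 'cy': 202.32744066919082, 'position': array([0.45259024, 0.06123114, 0.32379701]), 'orientation': array([1.61898289e+02, 7.03150905e-03, 1.72160978e-01])}
3.225 [ 0.45346187 -0.01965954  0.35478154] [1.79988400e+02 1.25298127e-04 9.01000597e+01] [-1.68469263e+01 -1.02966567e+01  1.19650250e+02  3.45709147e-03
  7.06352732e+01 -1.69481320e+01]
[(0.81, [293.7, 166.5, 56.1, 74.0]), (0.52, [505.5, 271.9, 37.4, 43.3])]
(array([ 0.45196362, -0.01905082]), np.float64(0.03269196683537823))
(array([-0.12,  0.02, 10.48]), np.float64(0.002))
```

View pics/w1.png

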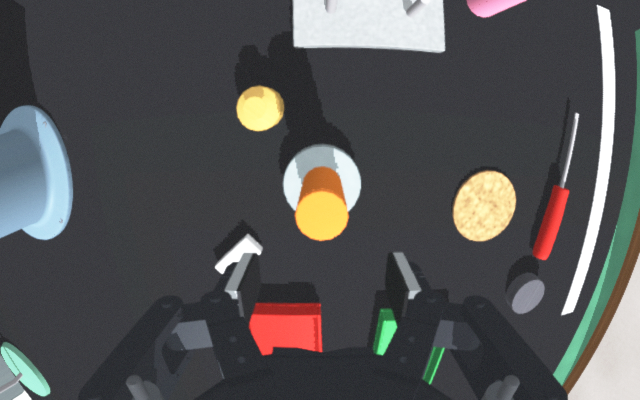

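Wrist view: the cap is centred at (320,205) between the fingers, with the gauge base behind it. Its fit agrees with the fixed cameras to 2 mm.

>>> servo_tool:
  commands:
    - {"offset":[-0.1,0,5.5],"turn":0,"fingers":6.5}
    - {"offset":[-0.1,0,9],"turn":0,"fingers":6.5}
    - {"offset":[-0.1,0,10.6],"turn":0,"fingers":6.5}
    - {"offset":[-0.1,0,10.8],"turn":0,"fingers":6.5}
    - {"offset":[-0.1,0,10.8],"turn":0,"fingers":6.5}
    - {"offset":[-0.1,0,10.8],"turn":0,"fingers":3.6}
    - {"offset":[-0.1,0,10.8],"turn":0,"fingers":3.6}
    - {"offset":[-0.1,0,10.8],"turn":0,"fingers":3.6}
    - {"offset":[-0.1,0,10.8],"turn":0,"fingers":3.6}
    - {"offset":[-0.1,0,10.8],"turn":0,"fingers":3.6}
    - {"offset":[-0.1,0,10.8],"turn":0,"fingers":3.6}

```text
t: 4.65
position: [0.4544, -0.0219, 0.2481]
tcp_rot: [179.9, 0.0, 90.0]
contact_force: [-2.7, 0.2, 5.4]
grip_width: 0.0387
grasp_force: 59.6
```

>>> servo_tool:
  commands:
    - {"offset":[0,0,-3],"turn":0,"fingers":3.6}
    - {"offset":[0,0,-7],"turn":0,"fingers":3.6}
    - {"offset":[0,0,-11],"turn":0,"fingers":3.6}
    - {"offset":[0,0,-11],"turn":0,"fingers":3.6}
    - {"offset":[-0.8,6,-11],"turn":0,"fingers":3.6}
    - {"offset":[-1.6,12,-11],"turn":0,"fingers":3.6}
    - {"offset":[-2.4,17,-11],"turn":0,"fingers":3.6}
    - {"offset":[-2.75,19.6,-11],"turn":0,"fingers":3.6}
    - {"offset":[-2.75,19.6,-9],"turn":0,"fingers":3.6}
    - {"offset":[-2.75,19.6,-4],"turn":0,"fingers":3.6}
    - {"offset":[-2.75,19.6,-1],"turn":0,"fingers":3.6}
    - {"offset":[-2.75,19.6,-1],"turn":0,"fingers":3.6}

```text
t: 6.15
position: [0.6469, -0.0485, 0.2515]
tcp_rot: [-179.4, -0.1, 90.0]
contact_force: [0.9, -0.5, -0.1]
grip_width: 0.039
grasp_force: 60.4
```

>>> servo_tool:
  commands:
    - {"offset":[0,0,0],"turn":0,"fingers":3.6}
    - {"offset":[0,0,1.5],"turn":0,"fingers":3.6}
    - {"offset":[0,0,2.3],"turn":0,"fingers":3.6}
    - {"offset":[0,0,2.3],"turn":0,"fingers":3.6}

```text
t: 6.65
position: [0.6496, -0.0491, 0.2332]
tcp_rot: [-180.0, -0.0, 90.0]
contact_force: [0.6, -0.1, -0.2]
grip_width: 0.0386
grasp_force: 60.1
```

>>> servo_tool:
  commands:
    - {"offset":[0,0,0.1],"turn":0,"fingers":3.6}
    - {"offset":[0,0,0.15],"turn":0,"fingers":3.6}
    - {"offset":[0,0,0.15],"turn":0,"fingers":3.6}

```text
t: 7.02
position: [0.6499, -0.0492, 0.2326]
tcp_rot: [180.0, 0.0, 90.0]
contact_force: [-1.0, 0.4, 2.3]
grip_width: 0.0387
grasp_force: 60.3
```

>>> servo_tool:
  commands:
    - {"offset":[0,0,0],"turn":0,"fingers":6.5}
    - {"offset":[0,0,0],"turn":0,"fingers":6.5}
    - {"offset":[0,0,0],"turn":0,"fingers":6.5}
    - {"offset":[0,0,-4],"turn":0,"fingers":6.5}
    - {"offset":[0,0,-9],"turn":0,"fingers":6.5}
    - {"offset":[0,0,-12.3],"turn":0,"fingers":6.5}
    - {"offset":[1,-6,-12.3],"turn":0,"fingers":6.5}
    - {"offset":[2,-12,-12.3],"turn":0,"fingers":6.5}
    - {"offset":[3,-18,-12.3],"turn":0,"fingers":6.5}
    - {"offset":[3,-19.6,-12.3],"turn":0,"fingers":6.5}
    - {"offset":[3,-19.6,-12.3],"turn":0,"fingers":6.5}
    - {"offset":[3,-19.6,-12.3],"turn":0,"fingers":6.5}

```text
t: 8.52
position: [0.4546, -0.0194, 0.3557]
tcp_rot: [179.9, 0.0, 90.0]
contact_force: [-0.1, -0.9, -0.9]
grip_width: 0.0647
grasp_force: 0.0
```

```bash
cat >> h.py <<'E'
def gaugefit(names):
    """axis (x,y) from the silhouettes of base+pin"""
    out={}
    for n in names:
        t=trace("gauge",n)
        if not t: print(n,"none"); continue
        m=t[0]["region"]; K=4; M=cv2.resize(m.astype(np.uint8),None,fx=K,fy=K,interpolation=1)
        parts=[cyl(.04,0,.02),cyl(.01,.02,.065),cyl(.006,.065,.097)]
        def cost(p):
            im=np.zeros_like(M)
            for S in parts:
                uv=(proj(CAM[n],put(S,*p),n=="wrist")+.5)*K
                cv2.fillConvexPoly(im,cv2.convexHull(np.round(uv*16).astype(np.int32)),1,shift=4)
            return 1-(im&M).sum()/(im|M).sum()
        p0=[.453,-.0205]; r=minimize(cost,p0,method="Nelder-Mead",options=dict(initial_simplex=[p0,[.463,-.0205],[.453,-.0105]],xatol=1e-4,fatol=1e-5))
        out[n]=np.round(r.x,4),round(r.fun,3)
    return out
E
python3 - <<'E'
from h import *
for n in("top","side","wrist"): cam(n)
o=get_obs(); print(o["t"],o["position"],o["tcp_rot"])
print(gaugefit(["top","side","wrist"]))
for n in("side","top","wrist"):
    t=trace("cap",n); print(n,[(a["p"],a["rect"]) for a in t][:2])
    if t and n!="wrist": print(fit(cyl(.02,.005,.095),{n:t[0]["region"]},[.65,-.05]))
a=CAM["side"]["image"][100:320,200:500]; b=CAM["wrist"]["image"][60:280,170:470]
cv2.imwrite("pics/c2.png",np.hstack([a,b])[:,:,::-1])
np.savez("w2.npz",im=CAM["wrist"]["image"])
E
```

```text
8.675 [ 0.45463078 -0.01937772  0.35533319] [ 1.79992976e+02 -8.75828554e-04  9.00000731e+01]
top none
{'side': (array([ 0.4535, -0.0192]), np.float64(0.07)), 'wrist': (array([ 0.4519, -0.0193]), np.float64(0.032))}
side [(0.96, [350.4, 178.9, 19.0, 39.5]), (0.36, [292.3, 286.0, 101.0, 108.3])]
(array([ 0.65115647, -0.04631343]), np.float64(0.08688352570828961))
top [(0.74, [340.0, 144.7, 13.0, 21.2]), (0.74, [300.1, 109.7, 67.7, 14.8])]
(array([ 0.64882842, -0.04861207]), np.float64(0.10278276481149018))
wrist [(0.65, [470.4, 190.5, 69.4, 62.6]), (0.17, [449.4, 168.8, 63.0, 70.5])]
```

View pics/c2.png

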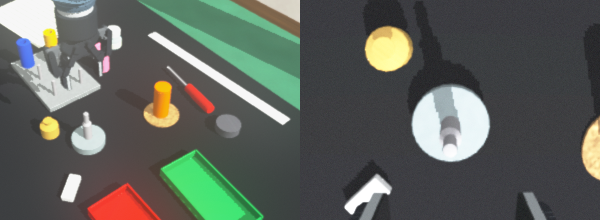

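The cap stands on the cork at about (162,105) in the left crop. The bare gauge pin is clear in both views. Next, the blue sleeve.

>>> servo_tool:
  commands:
    - {"offset":[6,0.4,0],"turn":0,"fingers":5.6}
    - {"offset":[12,0.4,0],"turn":0,"fingers":5.6}
    - {"offset":[18,0.4,0],"turn":0,"fingers":5.6}
    - {"offset":[24,0.4,0],"turn":0,"fingers":5.6}
    - {"offset":[30,0.4,0],"turn":0,"fingers":5.6}
    - {"offset":[33.7,0.4,0],"turn":0,"fingers":5.6}
    - {"offset":[33.7,0.4,0],"turn":0,"fingers":5.6}
    - {"offset":[33.7,0.4,0],"turn":0,"fingers":5.6}
    - {"offset":[33.7,0.4,0],"turn":0,"fingers":5.6}

```text
t: 10.1
position: [0.458, 0.3168, 0.3551]
tcp_rot: [-180.0, 0.0, 89.9]
contact_force: [-0.4, 0.6, -0.4]
grip_width: 0.056
grasp_force: 0.0
```

Run:
```python
from h import *
d=cam("wrist")
o=get_obs(); print(o["t"],o["position"],o["tcp_rot"],o["grip_width"])
t=trace("sleeve_blue_1","wrist"); print([(a["p"],a["rect"]) for a in t][:3])
if t: print(fit(cyl(.019,.015,.095),{"wrist":t[0]["region"]},[.4586,.3174]))
print(go(.4583,.3172,.077,90))
```

```text
10.15 [0.45802937 0.31682954 0.35517558] [-1.79995033e+02  9.42435731e-03  8.99060797e+01] 0.055842016029970014
[(0.91, [302.1, 166.7, 40.9, 61.2])]
(array([0.45719147, 0.32066454]), np.float64(0.09915881983678598))
(array([ 0.03,  0.03, 12.32]), np.float64(-0.002))
```

>>> servo_tool:
  commands:
    - {"offset":[0.1,0,5],"turn":0,"fingers":5.6}
    - {"offset":[0.1,0,9],"turn":0,"fingers":5.6}
    - {"offset":[0.1,0,11.6],"turn":0,"fingers":5.6}
    - {"offset":[0.1,0,12.3],"turn":0,"fingers":5.6}
    - {"offset":[0.1,0,12.3],"turn":0,"fingers":5.6}
    - {"offset":[0.1,0,12.3],"turn":0,"fingers":5.6}
    - {"offset":[0.1,0,12.3],"turn":0,"fingers":3.4}
    - {"offset":[0.1,0,12.3],"turn":0,"fingers":3.4}
    - {"offset":[0.1,0,12.3],"turn":0,"fingers":3.4}
    - {"offset":[0.1,0,12.3],"turn":0,"fingers":3.4}
    - {"offset":[0.1,0,12.3],"turn":0,"fingers":3.4}

```text
t: 11.58
position: [0.4583, 0.3191, 0.2336]
tcp_rot: [179.9, -0.0, 90.0]
contact_force: [-2.0, -0.3, 6.1]
grip_width: 0.0356
grasp_force: 60.5
```

>>> servo_tool:
  commands:
    - {"offset":[0,0,-3],"turn":0,"fingers":3.4}
    - {"offset":[0,0,-8],"turn":0,"fingers":3.4}
    - {"offset":[0,0,-11.5],"turn":0,"fingers":3.4}
    - {"offset":[-4,-0.1,-11.5],"turn":0,"fingers":3.4}
    - {"offset":[-10,-0.2,-11.5],"turn":0,"fingers":3.4}
    - {"offset":[-16,-0.3,-11.5],"turn":0,"fingers":3.4}
    - {"offset":[-22,-0.4,-11.5],"turn":0,"fingers":3.4}
    - {"offset":[-28,-0.5,-11.5],"turn":0,"fingers":3.4}
    - {"offset":[-32,-0.5,-11],"turn":0,"fingers":3.4}
    - {"offset":[-33.9,-0.5,-10],"turn":0,"fingers":3.4}
    - {"offset":[-33.9,-0.5,-9.6],"turn":0,"fingers":3.4}
    - {"offset":[-33.9,-0.5,-9.6],"turn":0,"fingers":3.4}

```text
t: 13.08
position: [0.4525, -0.0196, 0.3276]
tcp_rot: [-179.9, -0.0, 90.0]
contact_force: [-0.8, -0.2, -2.0]
grip_width: 0.0355
grasp_force: 60.5
```

>>> servo_tool:
  commands:
    - {"offset":[0,0,0],"turn":0,"fingers":3.4}
    - {"offset":[0,0,0],"turn":0,"fingers":3.4}

```text
t: 13.32
position: [0.4529, -0.0195, 0.3285]
tcp_rot: [180.0, 0.0, 90.1]
contact_force: [-0.3, 0.4, -1.4]
grip_width: 0.0355
grasp_force: 60.5
```

Run:
```python
from h import *
for n in("top","side","wrist"): cam(n)
o=get_obs(); print(o["t"],o["position"],o["tcp_rot"],o["grip_width"],o["contact_force"])
zb=o["position"][2]-.2186; print("bottom",zb)
print(gaugefit(["side","wrist"]))
for n in("side","top","wrist"):
    t=trace("sleeve_blue_1",n); print(n,[(a["p"],a["rect"]) for a in t][:3])
    if t and n!="wrist": print(fit(cyl(.019,zb,zb+.08),{n:t[0]["region"]},[.453,-.02]))
a=cv2.resize(CAM["side"]["image"][150:270,220:380],(400,300),interpolation=2); b=cv2.resize(CAM["wrist"]["image"][100:300,200:466],(400,300),interpolation=2)
cv2.imwrite("pics/c3.png",np.hstack([a,b])[:,:,::-1])
```

```text
13.475 [ 0.45286466 -0.01981952  0.3283746 ] [1.79981798e+02 4.66549711e-03 9.00395958e+01] 0.03525984786793435 [ 0.17209905  0.0809552  -1.56085208]
bottom 0.10977459811726523
wrist none
{'side': (array([ 0.4541, -0.0194]), np.float64(0.074))}
side [(0.84, [276.5, 175.0, 16.1, 38.9])]
(array([ 0.45422333, -0.01946577]), np.float64(0.16059513074842202))
top []
wrist [(0.84, [284.2, 205.8, 78.2, 127.9])]
```

View pics/c3.png

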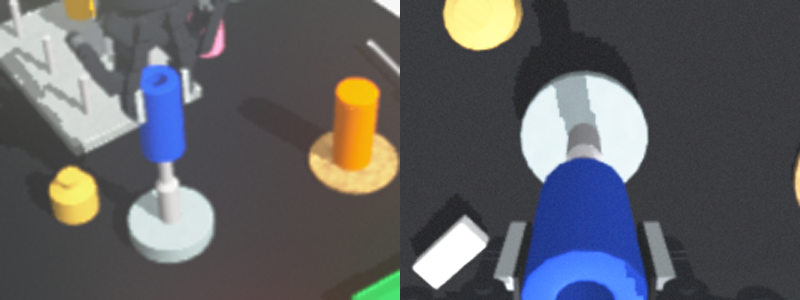

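Left crop: the blue sleeve hangs straight above the pin (163,160). The side fit gives a 0.1 mm offset to the gauge. Right crop: also aligned.

>>> servo_tool:
  commands:
    - {"offset":[0,0,0.6],"turn":0,"fingers":3.4}
    - {"offset":[0,0,1.2],"turn":0,"fingers":3.4}
    - {"offset":[0,0,1.8],"turn":0,"fingers":3.4}
    - {"offset":[0,0,2],"turn":0,"fingers":3.4}
    - {"offset":[0,0,2],"turn":0,"fingers":3.4}

```text
t: 14.35
position: [0.4528, -0.0201, 0.3079]
tcp_rot: [-180.0, -0.0, 90.0]
contact_force: [-0.3, -0.1, -1.9]
grip_width: 0.0362
grasp_force: 60.5
```

>>> servo_tool:
  commands:
    - {"offset":[0,0,0.6],"turn":0,"fingers":3.4}
    - {"offset":[0,0,1.2],"turn":0,"fingers":3.4}
    - {"offset":[0,0,1.7],"turn":0,"fingers":3.4}
    - {"offset":[0,0,2],"turn":0,"fingers":3.4}
    - {"offset":[0,0,2.2],"turn":0,"fingers":3.4}
    - {"offset":[0,0,2.4],"turn":0,"fingers":3.4}
    - {"offset":[0,0,2.5],"turn":0,"fingers":3.4}
    - {"offset":[0,0,2.5],"turn":0,"fingers":3.4}

```text
t: 15.35
position: [0.4532, -0.0202, 0.2845]
tcp_rot: [180.0, -0.0, 90.0]
contact_force: [-2.8, 1.4, 7.0]
grip_width: 0.0356
grasp_force: 61.8
```

>>> servo_tool:
  commands:
    - {"offset":[0.05,-0.1,0],"turn":0,"fingers":3.4}
    - {"offset":[0.05,-0.1,0],"turn":0,"fingers":3.4}
    - {"offset":[0.05,-0.1,0.1],"turn":0,"fingers":3.4}
    - {"offset":[0.05,-0.1,0.2],"turn":0,"fingers":3.4}
    - {"offset":[0.05,-0.1,0.3],"turn":0,"fingers":3.4}
    - {"offset":[0.05,-0.1,0.3],"turn":0,"fingers":3.4}

```text
t: 16.1
position: [0.4532, -0.02, 0.284]
tcp_rot: [179.9, 0.0, 90.0]
contact_force: [-8.4, 2.6, 24.0]
grip_width: 0.0356
grasp_force: 64.1
```

Run:
```python
from h import *
for n in("side","wrist"): cam(n)
o=get_obs(); zb=o["position"][2]-.2186
print(zb,gaugefit(["side"]))
t=trace("sleeve_blue_1","side"); print(fit(cyl(.019,zb,zb+.08),{"side":t[0]["region"]},[.453,-.02]))
a=cv2.resize(CAM["side"]["image"][150:270,220:380],(400,300),interpolation=2); b=cv2.resize(CAM["wrist"]["image"][200:400,190:456],(400,300),interpolation=2)
# predicted outlines of top-rim circles: OD red, bore 17 green, 23 yellow
for x in(-.002,):
    pass
c=o["position"]
im=CAM["wrist"]["image"].copy()
cv2.imwrite("pics/c4.png",np.hstack([a,b])[:,:,::-1])
```

```text
0.06540677882310394 {'side': (array([ 0.4526, -0.0184]), np.float64(0.198))}
(array([ 0.4547969 , -0.02002855]), np.float64(0.20899053627760256))
```

View pics/c4.png

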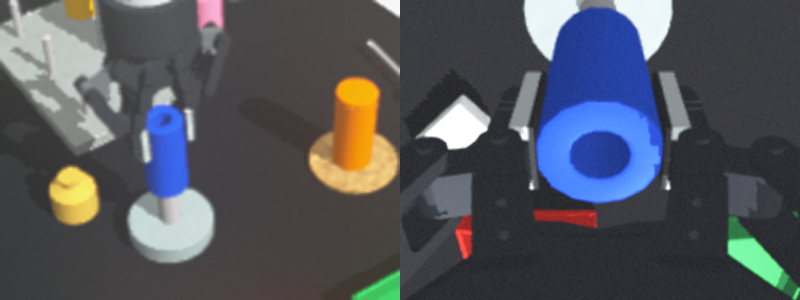

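Right crop: bore about 60 px against 126 px outer, so about 18 mm. The sleeve rests on the cone (left crop, lower end at (168,192)). Blue is a 17 mm sleeve and goes in red.

>>> servo_tool:
  commands:
    - {"offset":[0,0,-2],"turn":0,"fingers":3.4}
    - {"offset":[0,0,-5],"turn":0,"fingers":3.4}
    - {"offset":[0,0,-6.3],"turn":0,"fingers":3.4}
    - {"offset":[0,0,-6.3],"turn":0,"fingers":3.4}
    - {"offset":[-5,-1,-6.3],"turn":0,"fingers":3.4}
    - {"offset":[-10,-2,-6.3],"turn":0,"fingers":3.4}
    - {"offset":[-15,-4,-6.3],"turn":0,"fingers":3.4}
    - {"offset":[-20.5,-4.9,-5],"turn":0,"fingers":3.4}
    - {"offset":[-20.5,-4.9,-1],"turn":0,"fingers":3.4}
    - {"offset":[-20.5,-4.9,0],"turn":0,"fingers":3.4}
    - {"offset":[-20.5,-4.9,0],"turn":0,"fingers":3.4}
    - {"offset":[-20.5,-4.9,0],"turn":0,"fingers":3.4}

```text
t: 17.8
position: [0.4034, -0.2244, 0.2813]
tcp_rot: [179.9, 0.1, 90.1]
contact_force: [1.1, -0.1, -0.9]
grip_width: 0.0353
grasp_force: 60.6
```

```bash
cat >> h.py <<'E'
def big(m):
    n,l,s,_=cv2.connectedComponentsWithStats(m.astype(np.uint8)); return l==1+np.argmax(s[1:,4])
def tray(c,p0):
    rng=[((45,120,50),(75,255,255))] if c=="green" else [((0,150,60),(5,255,255)),((174,150,60),(180,255,255))]
    o=[]
    for n in("top","side"):
        h=cv2.cvtColor(CAM[n]["image"],cv2.COLOR_RGB2HSV); m=big(sum(cv2.inRange(h,*r) for r in rng)>0)
        m=cv2.fillConvexPoly(np.zeros((400,640),np.uint8),cv2.convexHull(np.argwhere(m)[:,::-1].astype(np.int32)),1)>0
        f=fit(box(.1,.2,0,.025),{n:m},p0); o.append((n,np.round(f[0],4),round(f[1],3)))
    return o
E
python3 - <<'E'
from h import *
for n in("top","side"): cam(n)
o=get_obs(); print(o["t"],o["position"],o["grip_width"],"bottom",o["position"][2]-.2186)
print(tray("red",[.4035,-.282,1.5])); print(tray("green",[.576,-.294,-2]))
E
```

```text
17.9 [ 0.40340443 -0.2245297   0.28149508] 0.035706084536754834 bottom 0.0628950770723277
[('top', array([ 0.4155, -0.154 , -1.6035]), np.float64(0.856)), ('side', array([ 0.404 , -0.2822,  1.3159]), np.float64(0.031))]
[('top', array([ 0.5755, -0.2957, -2.7065]), np.float64(0.024)), ('side', array([ 0.5783, -0.2948, -3.6207]), np.float64(0.039))]
```

>>> servo_tool:
  commands:
    - {"offset":[0,0,2],"turn":0,"fingers":3.4}
    - {"offset":[0,0,4],"turn":0,"fingers":3.4}
    - {"offset":[0,0,5.2],"turn":0,"fingers":3.4}
    - {"offset":[0,0,5.6],"turn":0,"fingers":3.4}
    - {"offset":[0,0,5.75],"turn":0,"fingers":3.4}
    - {"offset":[0,0,5.85],"turn":0,"fingers":3.4}
    - {"offset":[0,0,5.85],"turn":0,"fingers":3.4}

```text
t: 18.77
position: [0.4032, -0.225, 0.2226]
tcp_rot: [180.0, 0.1, 90.0]
contact_force: [-2.0, 1.3, 2.9]
grip_width: 0.0353
grasp_force: 61.2
```

>>> servo_tool:
  commands:
    - {"offset":[0,0,0],"turn":0,"fingers":5.6}
    - {"offset":[0,0,0],"turn":0,"fingers":5.6}
    - {"offset":[0,0,0],"turn":0,"fingers":5.6}
    - {"offset":[0,0,-4],"turn":0,"fingers":5.6}
    - {"offset":[0,0,-9],"turn":0,"fingers":5.6}
    - {"offset":[0,0,-13.2],"turn":0,"fingers":5.6}
    - {"offset":[0,0,-13.2],"turn":0,"fingers":5.6}
    - {"offset":[6,0,-13.2],"turn":0,"fingers":5.6}
    - {"offset":[12,2,-13.2],"turn":0,"fingers":5.6}
    - {"offset":[18,4,-13.2],"turn":0,"fingers":5.6}
    - {"offset":[24,6,-13.2],"turn":0,"fingers":5.6}
    - {"offset":[30,8,-13.2],"turn":0,"fingers":5.6}

```text
t: 20.27
position: [0.4817, 0.0746, 0.3523]
tcp_rot: [-179.9, 0.0, 90.0]
contact_force: [-0.2, -0.9, 0.0]
grip_width: 0.0561
grasp_force: 0.0
```

Run:
```python
from h import *
for n in("top","side"): cam(n)
print(go(.5375,.3190,.2,90),get_obs()["position"])
for n in CAM:
  t=trace("sleeve_blue_1",n); print([(a["p"],a["rect"]) for a in t][:2])
  if t: print(fit(cyl(.019,.005,.085),{n:t[0]["region"]},[.403,-.225]))
```

```text
(array([24.15,  5.73, -0.26]), np.float64(0.007)) [0.48196018 0.07708377 0.35218745]
[(0.76, [408.1, 241.3, 20.1, 10.2])]
(array([ 0.40221123, -0.22640244]), np.float64(0.17684261736803697))
[(0.85, [314.3, 285.7, 18.2, 37.8]), (0.22, [256.9, 273.9, 20.6, 27.1])]
(array([ 0.4033202 , -0.22630243]), np.float64(0.09570700526906795))
```

>>> servo_tool:
  commands:
    - {"offset":[6,1.5,-0.3],"turn":0,"fingers":5.6}
    - {"offset":[12,3,-0.3],"turn":0,"fingers":5.6}
    - {"offset":[18,4.4,-0.3],"turn":0,"fingers":5.6}
    - {"offset":[24.2,5.6,-0.3],"turn":0,"fingers":5.6}
    - {"offset":[24.2,5.6,-0.3],"turn":0,"fingers":5.6}
    - {"offset":[24.2,5.6,-0.3],"turn":0,"fingers":5.6}
    - {"offset":[24.2,5.6,-0.3],"turn":0,"fingers":5.6}

```text
t: 21.35
position: [0.5381, 0.3126, 0.3564]
tcp_rot: [-180.0, 0.0, 89.9]
contact_force: [0.2, 0.7, 0.1]
grip_width: 0.056
grasp_force: 0.0
```

Run:
```python
from h import *
cam("wrist"); im=CAM["wrist"]["image"]
o=get_obs(); print(o["t"],o["position"],o["tcp_rot"])
h=cv2.cvtColor(im,cv2.COLOR_RGB2HSV); m=big(cv2.inRange(h,(17,120,60),(32,255,255))[:, :]>0)
v,u=np.nonzero(m); print(u.min(),u.max(),v.min(),v.max())
print(fit(cyl(.019,.015,.095),{"wrist":m},[.5375,.319]))
print(go(.5375,.3193,.0785,90))
cv2.imwrite("pics/c5.png",cv2.resize(im[100:300,190:456],(798,600),interpolation=2)[:,:,::-1])
```

```text
21.4 [0.5381015  0.3127309  0.35662325] [-1.79985404e+02  1.63498532e-02  8.98570773e+01]
299 346 159 221
(array([0.53729253, 0.32101431]), np.float64(0.08337177712850474))
(array([ 0.66, -0.06, 12.31]), np.float64(-0.002))
```

View pics/c5.png

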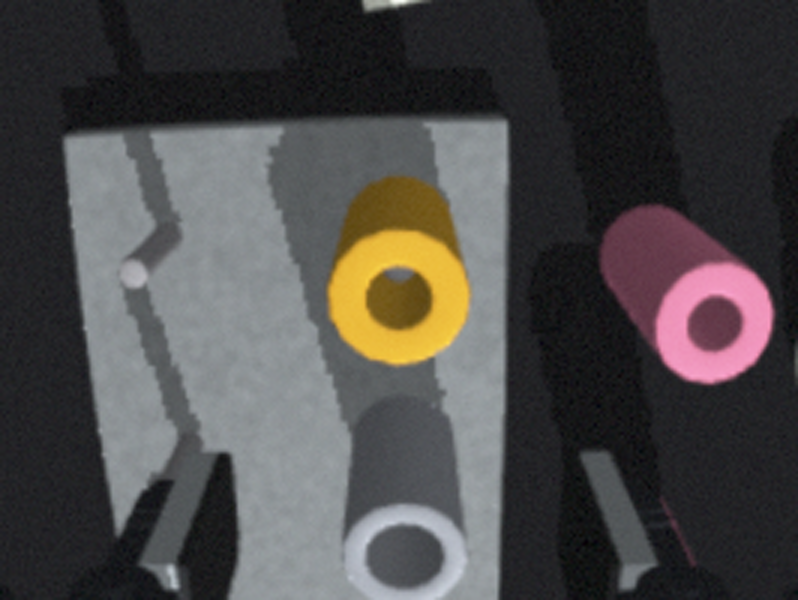

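The yellow sleeve (400,297) has a small bore (65/140, so 17 mm) and the silver one a big bore (78/122, so 23 mm). The pink at (715,320) is off the rack.

>>> servo_tool:
  commands:
    - {"offset":[0.7,-0.1,5],"turn":0,"fingers":5.6}
    - {"offset":[0.7,-0.1,9],"turn":0,"fingers":5.6}
    - {"offset":[0.7,-0.1,11.6],"turn":0,"fingers":5.6}
    - {"offset":[0.7,-0.1,12.3],"turn":0,"fingers":5.6}
    - {"offset":[0.7,-0.1,12.3],"turn":0,"fingers":5.6}
    - {"offset":[0.7,-0.1,12.3],"turn":0,"fingers":5.6}
    - {"offset":[0.7,-0.1,12.3],"turn":0,"fingers":3.4}
    - {"offset":[0.7,-0.1,12.3],"turn":0,"fingers":3.4}
    - {"offset":[0.7,-0.1,12.3],"turn":0,"fingers":3.4}
    - {"offset":[0.7,-0.1,12.3],"turn":0,"fingers":3.4}
    - {"offset":[0.7,-0.1,12.3],"turn":0,"fingers":3.4}

```text
t: 22.78
position: [0.5375, 0.3218, 0.2354]
tcp_rot: [179.9, -0.0, 90.0]
contact_force: [0.3, 0.5, 6.1]
grip_width: 0.0364
grasp_force: 60.3
```

>>> servo_tool:
  commands:
    - {"offset":[0,0,-3],"turn":0,"fingers":3.4}
    - {"offset":[0,0,-8],"turn":0,"fingers":3.4}
    - {"offset":[0,0,-12],"turn":0,"fingers":3.4}
    - {"offset":[-4,-1.5,-12],"turn":0,"fingers":3.4}
    - {"offset":[-10,-3,-12],"turn":0,"fingers":3.4}
    - {"offset":[-16,-4.5,-12],"turn":0,"fingers":3.4}
    - {"offset":[-22,-6,-12],"turn":0,"fingers":3.4}
    - {"offset":[-28,-7.5,-12],"turn":0,"fingers":3.4}
    - {"offset":[-32,-8.4,-11],"turn":0,"fingers":3.4}
    - {"offset":[-33.9,-8.4,-10],"turn":0,"fingers":3.4}
    - {"offset":[-33.9,-8.4,-9.6],"turn":0,"fingers":3.4}
    - {"offset":[-33.9,-8.4,-9.6],"turn":0,"fingers":3.4}

```text
t: 24.28
position: [0.4527, -0.0169, 0.3292]
tcp_rot: [-179.9, -0.0, 90.0]
contact_force: [-0.0, -0.1, -1.2]
grip_width: 0.0361
grasp_force: 61.2
```

>>> servo_tool:
  commands:
    - {"offset":[0,0,0],"turn":0,"fingers":3.4}
    - {"offset":[0,0,0],"turn":0,"fingers":3.4}

```text
t: 24.52
position: [0.453, -0.0169, 0.33]
tcp_rot: [180.0, 0.0, 90.1]
contact_force: [0.6, 0.1, -2.0]
grip_width: 0.036
grasp_force: 61.2
```

```bash
cat >> h.py <<'E'
def overgauge(name,dz=.2195):
    o=get_obs(); zb=o["position"][2]-dz; print(o["t"],o["position"],"bottom",zb)
    print(gaugefit(["side"]))
    t=trace(name,"side")[0]; print(t["p"],t["rect"])
    print("sleeve",fit(cyl(.019,zb,zb+.08),{"side":t["region"]},[.453,-.02]))
E
python3 - <<'E'
from h import *
for n in("side","wrist"): cam(n)
overgauge("sleeve_yellow_1")
a=cv2.resize(CAM["side"]["image"][150:270,220:380],(400,300),interpolation=2); b=cv2.resize(CAM["wrist"]["image"][100:300,190:456],(400,300),interpolation=2)
cv2.imwrite("pics/c6.png",np.hstack([a,b])[:,:,::-1])
E
```

```text
24.625 [ 0.45297612 -0.01706715  0.32994221] bottom 0.11044221266451401
{'side': (array([ 0.4535, -0.019 ]), np.float64(0.091))}
0.66 [275.6, 176.1, 18.1, 37.5]
sleeve (array([ 0.45369204, -0.01991201]), np.float64(0.14120598512678073))
```

View pics/c6.png

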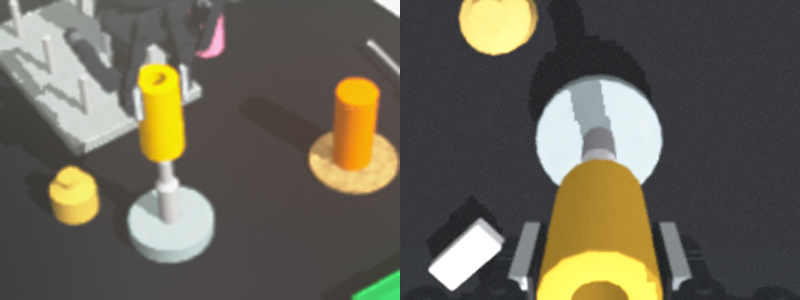

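Yellow hangs above the pin, aligned within 1 mm.

>>> servo_tool:
  commands:
    - {"offset":[0.06,0,0.6],"turn":0,"fingers":3.4}
    - {"offset":[0.06,0,1.2],"turn":0,"fingers":3.4}
    - {"offset":[0.06,0,1.7],"turn":0,"fingers":3.4}
    - {"offset":[0.06,0,2.1],"turn":0,"fingers":3.4}
    - {"offset":[0.06,0,2.1],"turn":0,"fingers":3.4}

```text
t: 25.35
position: [0.4527, -0.0169, 0.3082]
tcp_rot: [-179.9, -0.0, 90.0]
contact_force: [0.1, 0.2, -2.6]
grip_width: 0.0359
grasp_force: 61.2
```

>>> servo_tool:
  commands:
    - {"offset":[0,0,0.6],"turn":0,"fingers":3.4}
    - {"offset":[0,0,1.2],"turn":0,"fingers":3.4}
    - {"offset":[0,0,1.7],"turn":0,"fingers":3.4}
    - {"offset":[0,0,2],"turn":0,"fingers":3.4}
    - {"offset":[0,0,2.2],"turn":0,"fingers":3.4}
    - {"offset":[0,0,2.4],"turn":0,"fingers":3.4}
    - {"offset":[0,0,2.6],"turn":0,"fingers":3.4}
    - {"offset":[0,0,2.6],"turn":0,"fingers":3.4}

```text
t: 26.35
position: [0.4538, -0.0172, 0.286]
tcp_rot: [-179.9, 0.0, 90.0]
contact_force: [-10.1, 1.2, 21.4]
grip_width: 0.036
grasp_force: 63.3
```

>>> servo_tool:
  commands:
    - {"offset":[0,0,-2],"turn":0,"fingers":3.4}
    - {"offset":[0,0,-5],"turn":0,"fingers":3.4}
    - {"offset":[0,0,-6.3],"turn":0,"fingers":3.4}
    - {"offset":[0,0,-6.3],"turn":0,"fingers":3.4}
    - {"offset":[-5,-1,-6.3],"turn":0,"fingers":3.4}
    - {"offset":[-11,-2,-6.3],"turn":0,"fingers":3.4}
    - {"offset":[-17,-4,-6.3],"turn":0,"fingers":3.4}
    - {"offset":[-23,-4.9,-6.3],"turn":0,"fingers":3.4}
    - {"offset":[-27.6,-4.9,-5],"turn":0,"fingers":3.4}
    - {"offset":[-27.6,-4.9,-2],"turn":0,"fingers":3.4}
    - {"offset":[-27.6,-4.9,0],"turn":0,"fingers":3.4}
    - {"offset":[-27.6,-4.9,0],"turn":0,"fingers":3.4}

```text
t: 27.85
position: [0.4029, -0.292, 0.2795]
tcp_rot: [-179.7, -0.3, 90.0]
contact_force: [1.3, 0.3, -1.9]
grip_width: 0.0362
grasp_force: 61.2
```

Run:
```python
from h import *
for n in("top","side"): cam(n)
o=get_obs(); print(o["t"],o["position"],o["grip_width"],"bottom",o["position"][2]-.2195)
t=trace("tray_red","side"); print([(a["p"],a["rect"]) for a in t][:2], tray("red",[.4035,-.282,1.5])[1], tray("green",[.576,-.294,-2]))
```

```text
27.95 [ 0.40384152 -0.29278075  0.28238325] 0.036103335553280186 bottom 0.06288324718528929
[(0.92, [288.5, 299.3, 106.5, 98.5]), (0.36, [260.1, 274.2, 20.8, 29.5])] ('side', array([ 0.4036, -0.2825,  1.732 ]), np.float64(0.106)) [('top', array([ 0.575 , -0.2952, -2.6442]), np.float64(0.022)), ('side', array([ 0.5781, -0.2948, -3.3976]), np.float64(0.085))]
```

>>> servo_tool:
  commands:
    - {"offset":[0,0,2],"turn":0,"fingers":3.4}
    - {"offset":[0,0,4],"turn":0,"fingers":3.4}
    - {"offset":[0,0,5.2],"turn":0,"fingers":3.4}
    - {"offset":[0,0,5.6],"turn":0,"fingers":3.4}
    - {"offset":[0,0,5.75],"turn":0,"fingers":3.4}
    - {"offset":[0,0,5.85],"turn":0,"fingers":3.4}
    - {"offset":[0,0,5.85],"turn":0,"fingers":3.4}

```text
t: 28.88
position: [0.404, -0.293, 0.2246]
tcp_rot: [180.0, 0.0, 90.0]
contact_force: [0.2, -0.5, -1.8]
grip_width: 0.0359
grasp_force: 61.3
```

>>> servo_tool:
  commands:
    - {"offset":[0,0,0.1],"turn":0,"fingers":3.4}
    - {"offset":[0,0,0.15],"turn":0,"fingers":3.4}
    - {"offset":[0,0,0.15],"turn":0,"fingers":3.4}

```text
t: 29.25
position: [0.4043, -0.2933, 0.2243]
tcp_rot: [-180.0, 0.0, 90.0]
contact_force: [-3.5, 3.2, 9.4]
grip_width: 0.036
grasp_force: 62.5
```

>>> servo_tool:
  commands:
    - {"offset":[0,0,-0.1],"turn":0,"fingers":5.6}
    - {"offset":[0,0,-0.1],"turn":0,"fingers":5.6}
    - {"offset":[0,0,-0.1],"turn":0,"fingers":5.6}
    - {"offset":[0,0,-4],"turn":0,"fingers":5.6}
    - {"offset":[0,0,-9],"turn":0,"fingers":5.6}
    - {"offset":[0,0,-13.2],"turn":0,"fingers":5.6}
    - {"offset":[0,0,-13.2],"turn":0,"fingers":5.6}
    - {"offset":[6,0,-13.2],"turn":0,"fingers":5.6}
    - {"offset":[12,2,-13.2],"turn":0,"fingers":5.6}
    - {"offset":[18,4,-13.2],"turn":0,"fingers":5.6}
    - {"offset":[24,6,-13.2],"turn":0,"fingers":5.6}
    - {"offset":[30,8,-13.2],"turn":0,"fingers":5.6}

```text
t: 30.75
position: [0.4828, 0.0063, 0.3535]
tcp_rot: [-179.9, -0.0, 90.0]
contact_force: [0.2, -0.7, 0.3]
grip_width: 0.0564
grasp_force: 0.0
```

>>> servo_tool:
  commands:
    - {"offset":[6,1.5,0],"turn":0,"fingers":5.6}
    - {"offset":[12,3,0],"turn":0,"fingers":5.6}
    - {"offset":[18,4.4,0],"turn":0,"fingers":5.6}
    - {"offset":[23.2,5.5,0],"turn":0,"fingers":5.6}
    - {"offset":[23.2,5.5,0],"turn":0,"fingers":5.6}
    - {"offset":[23.2,5.5,0],"turn":0,"fingers":5.6}
    - {"offset":[23.2,5.5,0],"turn":0,"fingers":5.6}
    - {"offset":[23.2,5.5,0],"turn":0,"fingers":5.6}

```text
t: 31.75
position: [0.538, 0.2352, 0.3546]
tcp_rot: [-180.0, 0.0, 89.9]
contact_force: [0.0, 0.6, -1.2]
grip_width: 0.0561
grasp_force: 0.0
```

Run:
```python
from h import *
for n in("wrist","side","top"): cam(n)
o=get_obs(); print(o["t"],o["position"],o["tcp_rot"])
t=trace("sleeve_silver_1","wrist"); print([(a["p"],a["rect"]) for a in t][:3])
print(fit(cyl(.019,.015,.095),{"wrist":t[0]["region"]},[.5397,.239]))
print(go(.5396,.2392,.0785,90))
for c,n in(("yellow",(.404,-.295)),("blue",(.403,-.226))):
    for a in trace(f"sleeve_{c}_1","side")[:4]:
        f=fit(cyl(.019,.005,.085),{"side":a["region"]},list(n)); print(c,a["p"],a["rect"],np.round(f[0],4),f[1])
```

```text
31.9 [0.53797055 0.23568462 0.35482936] [ 1.79985831e+02 -2.58957142e-03  8.99457420e+01]
[(0.9, [298.3, 160.3, 50.7, 65.8])]
(array([0.53851321, 0.24179241]), np.float64(0.10834192591102276))
(array([ 0.34,  0.16, 12.13]), np.float64(-0.001))
yellow 0.94 [335.4, 309.7, 20.0, 41.2] [ 0.4048 -0.2957] 0.06798753694974835
yellow 0.92 [272.1, 122.7, 14.6, 30.7] [ 0.404 -0.295] 1.0
yellow 0.62 [296.0, 142.6, 10.3, 32.1] [ 0.404 -0.295] 1.0
blue 0.97 [310.1, 284.6, 23.6, 41.2] [ 0.4029 -0.2267] 0.0550975773889637
blue 0.26 [415.9, 214.6, 23.3, 23.9] [ 0.403 -0.226] 1.0
blue 0.23 [288.3, 282.3, 106.3, 117.7] [ 0.3626 -0.2888] 0.8461046277106254
```

>>> servo_tool:
  commands:
    - {"offset":[0.3,0.1,5],"turn":0,"fingers":5.6}
    - {"offset":[0.3,0.1,9],"turn":0,"fingers":5.6}
    - {"offset":[0.3,0.1,11.5],"turn":0,"fingers":5.6}
    - {"offset":[0.3,0.1,12.1],"turn":0,"fingers":5.6}
    - {"offset":[0.3,0.1,12.1],"turn":0,"fingers":5.6}
    - {"offset":[0.3,0.1,12.1],"turn":0,"fingers":5.6}
    - {"offset":[0.3,0.1,12.1],"turn":0,"fingers":3.4}
    - {"offset":[0.3,0.1,12.1],"turn":0,"fingers":3.4}
    - {"offset":[0.3,0.1,12.1],"turn":0,"fingers":3.4}
    - {"offset":[0.3,0.1,12.1],"turn":0,"fingers":3.4}
    - {"offset":[0.3,0.1,12.1],"turn":0,"fingers":3.4}

```text
t: 33.42
position: [0.5395, 0.2395, 0.2353]
tcp_rot: [179.9, -0.0, 90.0]
contact_force: [-2.4, 0.9, 6.6]
grip_width: 0.0373
grasp_force: 59.8
```

>>> servo_tool:
  commands:
    - {"offset":[0,0,-3],"turn":0,"fingers":3.4}
    - {"offset":[0,0,-8],"turn":0,"fingers":3.4}
    - {"offset":[0,0,-12],"turn":0,"fingers":3.4}
    - {"offset":[0,0,-12],"turn":0,"fingers":3.4}
    - {"offset":[-5,-2,-12],"turn":0,"fingers":3.4}
    - {"offset":[-10,-4,-12],"turn":0,"fingers":3.4}
    - {"offset":[-15,-6,-12],"turn":0,"fingers":3.4}
    - {"offset":[-20,-8,-12],"turn":0,"fingers":3.4}
    - {"offset":[-25.8,-8.6,-11],"turn":0,"fingers":3.4}
    - {"offset":[-25.8,-8.6,-10],"turn":0,"fingers":3.4}
    - {"offset":[-25.8,-8.6,-9.6],"turn":0,"fingers":3.4}
    - {"offset":[-25.8,-8.6,-9.6],"turn":0,"fingers":3.4}

```text
t: 34.92
position: [0.4528, -0.0176, 0.3288]
tcp_rot: [-179.9, -0.0, 90.1]
contact_force: [0.8, 0.2, -1.5]
grip_width: 0.0371
grasp_force: 60.6
```

>>> servo_tool:
  commands:
    - {"offset":[0,0,0],"turn":0,"fingers":3.4}
    - {"offset":[0,0,0],"turn":0,"fingers":3.4}

```text
t: 35.17
position: [0.4531, -0.0181, 0.33]
tcp_rot: [180.0, 0.0, 90.1]
contact_force: [-0.1, 0.9, -2.1]
grip_width: 0.0374
grasp_force: 60.6
```

Run:
```python
from h import *
for n in("side","wrist"): cam(n)
overgauge("sleeve_silver_1")
a=cv2.resize(CAM["side"]["image"][150:270,220:380],(400,300),interpolation=2); b=cv2.resize(CAM["wrist"]["image"][100:300,190:456],(400,300),interpolation=2)
cv2.imwrite("pics/c7.png",np.hstack([a,b])[:,:,::-1])
```

```text
35.275 [ 0.45305783 -0.01834719  0.32995076] bottom 0.11045075658191414
{'side': (array([ 0.4545, -0.018 ]), np.float64(0.091))}
0.72 [278.6, 172.5, 13.8, 41.7]
sleeve (array([ 0.45393646, -0.0182397 ]), np.float64(0.18985742645731818))
```

View pics/c7.png

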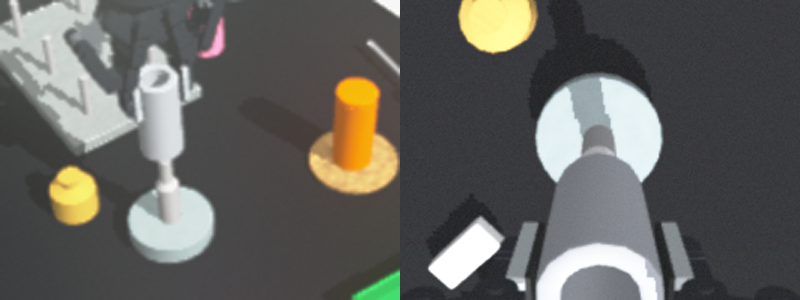

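Silver hangs straight over the pin in both views, within about 1 mm.

>>> servo_tool:
  commands:
    - {"offset":[0,0,0.6],"turn":0,"fingers":3.4}
    - {"offset":[0,0,1.2],"turn":0,"fingers":3.4}
    - {"offset":[0,0,1.8],"turn":0,"fingers":3.4}
    - {"offset":[0,0,2.4],"turn":0,"fingers":3.4}
    - {"offset":[0,0,3],"turn":0,"fingers":3.4}
    - {"offset":[0,0,3.5],"turn":0,"fingers":3.4}
    - {"offset":[0,0,3.9],"turn":0,"fingers":3.4}
    - {"offset":[0,0,3.9],"turn":0,"fingers":3.4}

```text
t: 36.38
position: [0.4528, -0.0187, 0.2904]
tcp_rot: [-180.0, -0.0, 90.0]
contact_force: [0.1, -1.4, -1.4]
grip_width: 0.0378
grasp_force: 60.6
```

>>> servo_tool:
  commands:
    - {"offset":[0,0,0.3],"turn":0,"fingers":3.4}
    - {"offset":[0,0,0.5],"turn":0,"fingers":3.4}
    - {"offset":[0,0,0.7],"turn":0,"fingers":3.4}
    - {"offset":[0,0,0.8],"turn":0,"fingers":3.4}
    - {"offset":[0,0,0.8],"turn":0,"fingers":3.4}

```text
t: 37.0
position: [0.4529, -0.0187, 0.2826]
tcp_rot: [-180.0, 0.0, 90.0]
contact_force: [0.2, -0.3, -2.6]
grip_width: 0.0373
grasp_force: 60.6
```

Past the cone freely, so I go on down.

>>> servo_tool:
  commands:
    - {"offset":[0,0,0.5],"turn":0,"fingers":3.4}
    - {"offset":[0,0,1],"turn":0,"fingers":3.4}
    - {"offset":[0,0,1.5],"turn":0,"fingers":3.4}
    - {"offset":[0,0,2],"turn":0,"fingers":3.4}
    - {"offset":[0,0,2.5],"turn":0,"fingers":3.4}
    - {"offset":[0,0,3],"turn":0,"fingers":3.4}
    - {"offset":[0,0,3.5],"turn":0,"fingers":3.4}
    - {"offset":[0,0,3.8],"turn":0,"fingers":3.4}
    - {"offset":[0,0,4.05],"turn":0,"fingers":3.4}
    - {"offset":[0,0,4.2],"turn":0,"fingers":3.4}
    - {"offset":[0,0,4.35],"turn":0,"fingers":3.4}
    - {"offset":[0,0,4.35],"turn":0,"fingers":3.4}

```text
t: 38.5
position: [0.4533, -0.0189, 0.2403]
tcp_rot: [-179.9, 0.0, 90.0]
contact_force: [-5.0, -1.8, 9.3]
grip_width: 0.037
grasp_force: 61.6
```

Seated on the base with 9 N at the expected height, so silver fits and goes in green.

>>> servo_tool:
  commands:
    - {"offset":[0,0,-2],"turn":0,"fingers":3.4}
    - {"offset":[0,0,-5],"turn":0,"fingers":3.4}
    - {"offset":[0,0,-8],"turn":0,"fingers":3.4}
    - {"offset":[0,0,-10.5],"turn":0,"fingers":3.4}
    - {"offset":[0,0,-10.5],"turn":0,"fingers":3.4}
    - {"offset":[-5,2.5,-10.5],"turn":0,"fingers":3.4}
    - {"offset":[-10,5,-10.5],"turn":0,"fingers":3.4}
    - {"offset":[-15,7.5,-10.5],"turn":0,"fingers":3.4}
    - {"offset":[-20,10,-9],"turn":0,"fingers":3.4}
    - {"offset":[-25,12.4,-7],"turn":0,"fingers":3.4}
    - {"offset":[-27.6,12.4,-4.5],"turn":0,"fingers":3.4}
    - {"offset":[-27.6,12.4,-4.5],"turn":0,"fingers":3.4}

```text
t: 40.0
position: [0.5756, -0.2955, 0.2791]
tcp_rot: [-179.7, -0.3, 89.8]
contact_force: [-0.5, 1.2, -2.1]
grip_width: 0.0375
grasp_force: 61.2
```

Run:
```python
from h import *
for n in("top","side","wrist"): cam(n)
o=get_obs(); print(o["t"],o["position"],o["grip_width"],"bottom",o["position"][2]-.2203)
print(tray("green",[.576,-.294,-2]),tray("red",[.4035,-.282,1.5]))
```

```text
40.15 [ 0.57689763 -0.29381541  0.28382943] 0.03707078613588136 bottom 0.06352942958025648
[('top', array([ 0.5777, -0.2021, -0.5007]), np.float64(0.549)), ('side', array([ 0.5778, -0.2944, -3.2466]), np.float64(0.052))] [('top', array([ 0.4035, -0.282 ,  1.5   ]), np.float64(1.0)), ('side', array([ 0.4042, -0.282 ,  1.4685]), np.float64(0.019))]
```

Trays unmoved; lowering (5.85 cm to the floor).

>>> servo_tool:
  commands:
    - {"offset":[0,0,2],"turn":0,"fingers":3.4}
    - {"offset":[0,0,4],"turn":0,"fingers":3.4}
    - {"offset":[0,0,5.2],"turn":0,"fingers":3.4}
    - {"offset":[0,0,5.6],"turn":0,"fingers":3.4}
    - {"offset":[0,0,5.8],"turn":0,"fingers":3.4}
    - {"offset":[0,0,5.9],"turn":0,"fingers":3.4}
    - {"offset":[0,0,5.95],"turn":0,"fingers":3.4}
    - {"offset":[0,0,5.95],"turn":0,"fingers":3.4}

```text
t: 41.15
position: [0.577, -0.2948, 0.225]
tcp_rot: [180.0, 0.0, 90.0]
contact_force: [0.1, -0.1, -2.0]
grip_width: 0.0373
grasp_force: 61.2
```

>>> servo_tool:
  commands:
    - {"offset":[0,0,0.1],"turn":0,"fingers":3.4}
    - {"offset":[0,0,0.15],"turn":0,"fingers":3.4}
    - {"offset":[0,0,0.15],"turn":0,"fingers":3.4}

```text
t: 41.52
position: [0.5772, -0.295, 0.2244]
tcp_rot: [180.0, 0.0, 90.0]
contact_force: [-2.4, 1.6, 5.5]
grip_width: 0.0373
grasp_force: 61.8
```

>>> servo_tool:
  commands:
    - {"offset":[0,0,-0.1],"turn":0,"fingers":6.2}
    - {"offset":[0,0,-0.1],"turn":0,"fingers":6.2}
    - {"offset":[0,0,-0.1],"turn":0,"fingers":6.2}
    - {"offset":[0,0,-4],"turn":0,"fingers":6.2}
    - {"offset":[0,0,-9],"turn":0,"fingers":6.2}
    - {"offset":[0,0,-13],"turn":0,"fingers":6.2}
    - {"offset":[6,2,-13],"turn":0,"fingers":6.2}
    - {"offset":[12,4,-13],"turn":0,"fingers":6.2}
    - {"offset":[18,6,-13],"turn":0,"fingers":6.2}
    - {"offset":[24.7,7.3,-13],"turn":0,"fingers":6.2}
    - {"offset":[24.7,7.3,-13],"turn":0,"fingers":6.2}
    - {"offset":[24.7,7.3,-13],"turn":0,"fingers":6.2}

```text
t: 43.02
position: [0.6499, -0.0474, 0.353]
tcp_rot: [-180.0, 0.0, 90.1]
contact_force: [-0.5, -0.4, -0.3]
grip_width: 0.0617
grasp_force: 0.0
```

Run:
```python
from h import *
for n in("wrist","side","top"): cam(n)
o=get_obs(); print(o["t"],o["position"],o["tcp_rot"])
t=trace("cap","wrist"); print([(a["p"],a["rect"]) for a in t][:3])
print(fit(cyl(.02,.005,.095),{"wrist":t[0]["region"]},[.65,-.049]))
print(go(.65,-.0485,.078,90))
f=None
for a in trace("sleeve_silver_1","side")[:2]:
    f=fit(cyl(.019,.005,.085),{"side":a["region"]},[.577,-.295]); print(a["p"],a["rect"],f)
cv2.imwrite("pics/c8.png",CAM["side"]["image"][:,:,::-1])
```

```text
43.175 [ 0.64977114 -0.04928925  0.35311687] [-1.79992170e+02  1.18850102e-02  8.98864320e+01]
[(0.92, [295.4, 164.5, 52.1, 70.9]), (0.72, [250.7, 289.2, 56.4, 56.9]), (0.41, [100.5, 124.8, 83.0, 68.2])]
(array([ 0.64856438, -0.04579906]), np.float64(0.051003918269762916))
(array([ 0.09,  0.02, 12.02]), np.float64(-0.002))
0.83 [402.6, 263.0, 19.5, 42.4] (array([ 0.57733906, -0.29419972]), np.float64(0.09902020289603741))
```

View pics/c8.png

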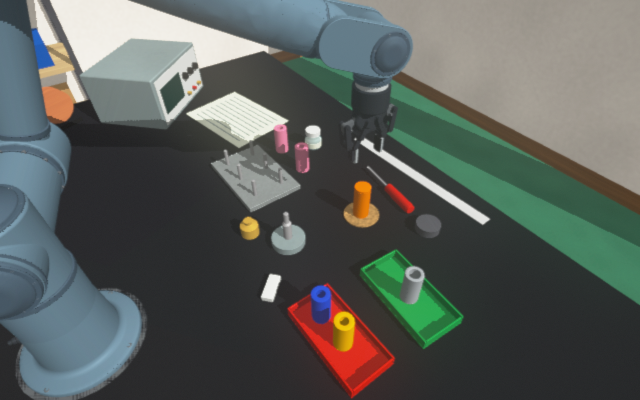

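Blue (320,302) and yellow (344,330) stand upright in the red tray, silver (412,285) in the green, and the cap (362,200) on the cork. Now the cap.

>>> servo_tool:
  commands:
    - {"offset":[0.2,0,5],"turn":0,"fingers":6.2}
    - {"offset":[0.2,0,9],"turn":0,"fingers":6.2}
    - {"offset":[0.2,0,11.4],"turn":0,"fingers":6.2}
    - {"offset":[0.2,0,12],"turn":0,"fingers":6.2}
    - {"offset":[0.2,0,12],"turn":0,"fingers":6.2}
    - {"offset":[0.2,0,12],"turn":0,"fingers":6.2}
    - {"offset":[0.2,0,12],"turn":0,"fingers":3.6}
    - {"offset":[0.2,0,12],"turn":0,"fingers":3.6}
    - {"offset":[0.2,0,12],"turn":0,"fingers":3.6}
    - {"offset":[0.2,0,12],"turn":0,"fingers":3.6}
    - {"offset":[0.2,0,12],"turn":0,"fingers":3.6}

```text
t: 44.65
position: [0.6504, -0.0458, 0.2346]
tcp_rot: [179.9, 0.0, 90.0]
contact_force: [-1.1, -0.1, 6.1]
grip_width: 0.0385
grasp_force: 60.1
```

>>> servo_tool:
  commands:
    - {"offset":[0,0,-3],"turn":0,"fingers":3.6}
    - {"offset":[0,0,-7],"turn":0,"fingers":3.6}
    - {"offset":[0,0,-11.5],"turn":0,"fingers":3.6}
    - {"offset":[0,0,-11.5],"turn":0,"fingers":3.6}
    - {"offset":[0.8,-5,-11.5],"turn":0,"fingers":3.6}
    - {"offset":[1.6,-10,-11.5],"turn":0,"fingers":3.6}
    - {"offset":[2.4,-15,-11.5],"turn":0,"fingers":3.6}
    - {"offset":[2.7,-19.7,-11.5],"turn":0,"fingers":3.6}
    - {"offset":[2.7,-19.7,-10.8],"turn":0,"fingers":3.6}
    - {"offset":[2.7,-19.7,-10.8],"turn":0,"fingers":3.6}
    - {"offset":[2.7,-19.7,-10.8],"turn":0,"fingers":3.6}
    - {"offset":[2.7,-19.7,-10.8],"turn":0,"fingers":3.6}

```text
t: 46.15
position: [0.4537, -0.0189, 0.3413]
tcp_rot: [180.0, -0.0, 90.0]
contact_force: [-0.5, 0.3, -0.7]
grip_width: 0.0384
grasp_force: 60.5
```

Run:
```python
from h import *
cam("side"); o=get_obs(); zb=o["position"][2]-.2296; print(o["t"],o["position"],zb,gaugefit(["side"]))
t=trace("cap","side")[0]; print(t["p"],t["rect"],fit(cyl(.02,zb,zb+.09),{"side":t["region"]},[.453,-.019]))
```

```text
46.2 [ 0.45358607 -0.01889004  0.34128689] 0.11168688707256022 {'side': (array([ 0.4526, -0.0197]), np.float64(0.056))}
0.92 [272.3, 169.9, 20.8, 43.3] (array([ 0.45465965, -0.02062738]), np.float64(0.1247363663754143))
```

Aligned within 2 mm (±6 mm allowed). Down 9.1 cm to the base.

>>> servo_tool:
  commands:
    - {"offset":[0.1,-0.1,0.8],"turn":0,"fingers":3.6}
    - {"offset":[0.1,-0.1,1.6],"turn":0,"fingers":3.6}
    - {"offset":[0.1,-0.1,2.4],"turn":0,"fingers":3.6}
    - {"offset":[0.1,-0.1,3.2],"turn":0,"fingers":3.6}
    - {"offset":[0.1,-0.1,4],"turn":0,"fingers":3.6}
    - {"offset":[0.1,-0.1,4.8],"turn":0,"fingers":3.6}
    - {"offset":[0.1,-0.1,5.6],"turn":0,"fingers":3.6}
    - {"offset":[0.1,-0.1,6.4],"turn":0,"fingers":3.6}
    - {"offset":[0.1,-0.1,7.2],"turn":0,"fingers":3.6}
    - {"offset":[0.1,-0.1,8],"turn":0,"fingers":3.6}
    - {"offset":[0.1,-0.1,8.5],"turn":0,"fingers":3.6}
    - {"offset":[0.1,-0.1,8.5],"turn":0,"fingers":3.6}

```text
t: 47.8
position: [0.4518, -0.0177, 0.2558]
tcp_rot: [-179.9, -0.0, 90.0]
contact_force: [-0.2, -1.2, -1.1]
grip_width: 0.0383
grasp_force: 60.5
```

>>> servo_tool:
  commands:
    - {"offset":[0,0,0.3],"turn":0,"fingers":3.6}
    - {"offset":[0,0,0.5],"turn":0,"fingers":3.6}
    - {"offset":[0,0,0.65],"turn":0,"fingers":3.6}
    - {"offset":[0,0,0.75],"turn":0,"fingers":3.6}
    - {"offset":[0,0,0.75],"turn":0,"fingers":3.6}

```text
t: 48.42
position: [0.4522, -0.0178, 0.2496]
tcp_rot: [-180.0, 0.0, 90.0]
contact_force: [-3.3, 1.4, 7.5]
grip_width: 0.0384
grasp_force: 61.4
```

Contact with the base at .2496, as expected. Release and rise clear.

>>> servo_tool:
  commands:
    - {"offset":[0,0,-0.1],"turn":0,"fingers":6.5}
    - {"offset":[0,0,-0.1],"turn":0,"fingers":6.5}
    - {"offset":[0,0,-0.1],"turn":0,"fingers":6.5}
    - {"offset":[0,0,-3],"turn":0,"fingers":6.5}
    - {"offset":[0,0,-7],"turn":0,"fingers":6.5}
    - {"offset":[0,0,-12],"turn":0,"fingers":6.5}
    - {"offset":[5,3,-15],"turn":0,"fingers":6.5}
    - {"offset":[11,6,-15],"turn":0,"fingers":6.5}
    - {"offset":[17,6,-15],"turn":0,"fingers":6.5}
    - {"offset":[20,6,-15],"turn":0,"fingers":6.5}
    - {"offset":[20,6,-15],"turn":0,"fingers":6.5}
    - {"offset":[20,6,-15],"turn":0,"fingers":6.5}

```text
t: 49.92
position: [0.5119, 0.1818, 0.3984]
tcp_rot: [-180.0, 0.0, 90.0]
contact_force: [0.2, -0.4, -0.4]
grip_width: 0.0651
grasp_force: 0.0
```

Run:
```python
from h import *
for n in("side","top"): cam(n)
print(get_obs()["t"])
for n in CAM:
    t=trace("cap",n)
    if t: print(n,t[0]["p"],fit(cyl(.02,.02,.11),{n:t[0]["region"]},[.453,-.019]))
print(tray("green",[.577,-.294,-3]),tray("red",[.4035,-.282,1.5]))
cv2.imwrite("pics/end.png",cv2.resize(CAM["side"]["image"][100:400,180:500],(640,600))[:,:,::-1])
```

```text
50.025
side 0.95 (array([ 0.45138034, -0.01929175]), np.float64(0.05909257226491038))
top 0.46 (array([ 0.4508544 , -0.02045606]), np.float64(0.1075494307968844))
[('top', array([ 0.5745, -0.295 , -2.1874]), np.float64(0.017)), ('side', array([ 0.5762, -0.2946, -2.4268]), np.float64(0.019))] [('top', array([ 0.4035, -0.2825,  1.6987]), np.float64(0.031)), ('side', array([ 0.4041, -0.2815,  1.5121]), np.float64(0.02))]
```

View pics/end.png

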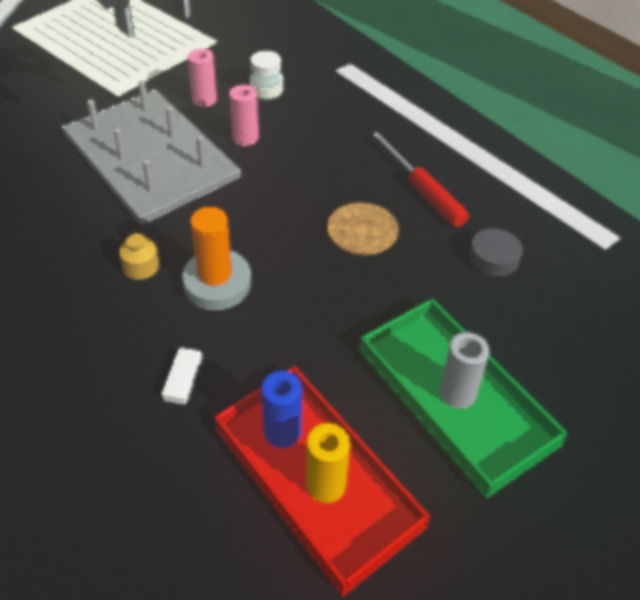

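The cap (212,248) is down on the gauge base. Blue (282,408) and yellow (327,462) stand in red, silver (464,370) in green, and the bystanders are untouched.

```bash
python3 -c "
from cell import *
print(close_job())"
```

```text
the job is handed in; nothing more can be done
None
```

The job is handed in after about 50 s on the robot's clock: blue and yellow stopped on the cone and stand in the red tray, silver went down to the base and stands in the green tray, and the cap is back fully down over the gauge pin.

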